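Clamp the sprung cradle and press the flask down in it

TASK

First turn the crank of the small vise clockwise (as you face it) until its jaw grips the foot of the sprung ring cradle firmly, then let go of the crank. Then take the round-bottomed flask off its cork ring, set it upright on the cradle's ring and push it gently straight down until the ring is at the bottom of its travel, as when someone else is about to fasten it there. Finish while still holding the flask pressed down, without letting go, and leave the conical flask and the beaker where they stand.

Things in the scene. Friction and masses are not known exactly. Their poses are not given: they have to be found in the camera images.
- vise: Grey drill vise fixed to the table, 170 long (x) x 100 wide (y) x 56 mm high. Origin: centre of its underside; x runs along the screw from the crank end (nearest the robot) to the fixed rear jaw, z up. Top of its bed is 18 mm up, tops of the jaws 50 mm. A bolted lug sticks out 72 mm either side.
- crank (a joint): Angle of the vise's crank (rad), 0 to 2.75, grows as it is turned clockwise seen from the crank end (from the robot's side). The handle is 40 mm from the axle; at 0 it stands 60 degrees left of straight up (towards +y of the vise), at 1.05 straight up, at 2.1 60 degrees to the right. Each rad drives the jaw 4.8 mm. It turns against friction of 0.1 N m (about 3 N at the handle) and stays where it is left; once the cradle is gripped (between about 1.9 and 2.2 rad) it goes hard.
- crank_axle (a point): Point on the crank's axle, 42 mm above the table, in the upright plane in which the middle of the handle circles (128.5 mm from the vise's origin, towards the robot).
- handle_mid (a point): Middle of the crank's black handle: a freely spinning round grip 50 mm long, 14 to 15 mm thick, parallel to the screw (vise x), sticking out from the crank towards the robot. It circles at 40 mm round the axle and is 62 to 82 mm above the table over the working range.
- jaw: Moving jaw of the vise, nearest the robot, grey with a steel face plate 80 wide x 30 mm high. Origin: lower middle of its gripping face, 18.5 mm above the table; x points to the fixed jaw. The gap between the jaws is 60 mm with the crank at 0, so the 50 mm foot of the cradle is gripped after about 10 mm of travel.
- cradle: Sprung ring cradle, 0.45 kg, standing loose on the vise's bed between the jaws. Aluminium foot 50 (x) x 60 (y) x 36 mm high, round plate 76 mm across on it, three spring barrels to 60 mm, and the sprung ring on top. Origin: centre of the foot's underside, z up, on the ring's axis.
- spring_ring (a joint): How far the ring is pressed down (m), 0 up at rest, 0.016 hard at the bottom of its travel. The springs push back 3 N at the start and 11 N at the bottom; the flask alone does not move it.
- ring_centre (a point): Centre of the steel ring (8 mm thick round bar, 44 mm clear inside, 60 mm outside); at rest 82 mm above the cradle's underside, 100 mm above the table. It moves down with the ring.
- flask: Glass round-bottomed flask, 0.14 kg: ball 64 mm across, round neck 26 mm across from 67 to 118 mm up, rim 31 mm across from 120 to 128 mm (the top). A white stir bar lies in it. Origin: bottom of the ball; z along the neck.
- bulb_centre (a point): Centre of the flask's ball, 32 mm above its bottom. Seated on the sprung ring it is 25 mm above the ring's centre.
- neck_mid (a point): On the axis of the flask's neck, 94 mm above the flask's bottom: the place to grip, 26 mm across.
- cork_ring: Cork ring on which the round flask stands at first, fixed to the table: 89 mm outside, 43 mm inside, 23 mm high. Origin: centre of its underside. The flask's bottom stands 8 mm above the table in it.
- conical_flask: Glass conical flask, flat bottom 72 mm across, 105 mm high, not to be moved. Origin: centre of its underside.
- beaker: Glass beaker 46 mm across, 58 mm high, not to be moved. Origin: centre of its underside.
Mind the look-alikes: they are no part of the job. Leave any purple look-alike of the flask alone. Leave any blue look-alike of the cradle alone.

How it is judged:
On the way, in this order (a step that is already met when the one before it is completed fails the run):
1. the cradle's foot is clamped in the vise between its jaws, and the crank is let go (contact force between jaw and cradle above 9 N and contact force between the fingers and vise below 0.2 N), for 0.2 s.
2. the round flask sits upright on the cradle's ring, still clamped (horizontal distance between bulb_centre and ring_centre below 0.006 m and z of bulb_centre in the frame of ring_centre below 0.03 m and angle between flask's own z axis and vertical below 0.2 rad and contact force between jaw and cradle above 9 N and contact force between flask and cradle above 0.4 N), for 0.1 s.
3. the flask is pressed down until the ring is at the bottom of its travel (horizontal distance between bulb_centre and ring_centre below 0.006 m and z of bulb_centre in the frame of ring_centre below 0.03 m and angle between flask's own z axis and vertical below 0.2 rad and value of joint spring_ring above 0.0125 m), for 0.3 s.
At the end, for the whole second after the job is handed in: Robot still presses the round flask into the ring: ring at least 12.5 of its 16 mm down, flask within 6 mm of its axis, upright within 0.2 rad, still, over 5 N on the cradle; robot touches the flask (over 2 N), not the cradle; the moving jaw grips the foot with over 9 N (all of step 3 and contact force between jaw and cradle above 9 N and contact force between flask and cradle above 5 N and contact force between the fingers and flask above 2 N and contact force between the arm and cradle below 0.5 N and linear speed of flask below 0.02 m/s); the arm keeps its last pose, push and grip.
It fails at once if the conical flask or the beaker is moved by more than 25 mm (distance of any of conical_flask, beaker from where it was at the start of the episode above 0.025 m).
It fails at once if the flask is rammed into the cradle with more than 60 N (contact force between flask and cradle above 60 N).
It also fails if it takes over 58 s, if anything falls off the work surface, if the arm or the gripper's body presses on something with over 40 N, if the wrist force passes 120 N, or if a joint passes its speed limit or range.

ROBOT

A 7-joint arm with a two-finger parallel gripper is mounted at the origin on a cart in front of the work surface, level with it; the furniture and walls round the work are solid. World frame = base frame: x ahead of the robot, y to its left, z up, the work surface at z = 0. Lengths are in m, angles in rad, forces in N, time in s.
With the tool pointing down it reaches from about 0.425 to 0.95 m from the base axis. Payload 4.7 kg.
Tool frame: the origin (TCP) lies midway between the tips of the shut fingers; the grasp point (between the pads) lies r.grip_depth behind it (r.grip_depth is the distance from the TCP to the grasp point, in m); z points along the fingers, y is the line along which they close (so a half turn about z gives the same grasp; the last joint's range is limited). The gripper opens to 87 mm and grips with 3 to 60 N. Pads are 19 mm wide; open, the fingers measure 117 mm over their backs; the gripper's body (75 mm by 190 mm) begins 51 mm behind the grasp point.
Start: joints at [-1.25, 0.469, -0.049, 1.532, 0.024, 1.141, -0.082], TCP at [0.231, 0.634, 0.223] pointing down, gripper open.
Joint ranges: [-2.59, 2.59], [-0.33, 1.99], [-1.39, 1.29], [0.1, 2.45], [-1.04, 4.18], [0.21, 1.99], [-2.66, 2.66]. Speed limits (rad/s): [2.57, 2.57, 3.14, 3.14, 3.14, 3.14, 3.14].

INTERFACE

Orientations are given as a 3x3 rotation matrix whose columns are the frame's x, y, z axes.
In Python, from cell import r gives the robot as it stands.
- The arm moves only by the tool apply_moves, never from a script. Its argument "targets" is a list of rows, each an object of numbers: "tx", "ty", "tz": the shift along the tool's x, y, z in mm; "twist": the turn about the tool's z in rad. In form: [{"tx": .., "ty": .., "tz": .., "twist": ..}, ...]. A call has 1 to 12 rows; each row shifts and turns the commanded pose from where the row before left it, along the tool's axes as they then stand; what a row does not reach is not made up. A row lasts 1/12 s, in which the tool goes at most 41.7 mm and 7.16 degrees, less where a joint would pass 70% of its speed; a pose out of reach is approached as far as the arm can. A call is refused whole if a number of a shift passes 41.7 or a number of a turn 0.125, either way. A call with a gripper value outside its range is refused whole. "grip" is the opening, from 0 (shut) to 1 (fully open), set as the call begins (left out, the last holds). The fingers move at their own pace and stop on an object; the grip force is fixed at half the most. Time passes only in rows, so rows that do not move let the fingers close. It gives the time, the measured TCP pose, the force, the opening and the grip force at its end, in the units of the state.
- r.read_state(): the state, without advancing time (a new reading comes with each control period).
- r.get_image(name): name is "side" or "top" or "wrist"; returns a dict with "image" (480x640x3 uint8, red, green, blue), "fx", "fy", "cx", "cy" (pixels), "k1" (the pictures are not rectified: a ray, as slopes to the right and down, at radius r is drawn at 1 + k1 r^2 times it, then the intrinsics apply), "origin" and "orientation" of the camera in the world. Camera axes: x right, y down, z forward; pixel columns grow to the right and rows downward; lengths in m; the calibration is good to about 2 mm. A picture is of the moment at which its call begins. There is no depth.
- r.job_done(): hands the job in; it is judged then, once.
Trained networks look in a picture, given as the dict that the camera call returned (one of the last four; its "shot" number tells which), for a name from the list of things; names that differ only in an ending like _2 or _b are one class to them, and where a whole thing is asked for, a point or a joint stands for the part that bears it (a point fixed in the world has none). Each returns a list of dicts, best first, with "p" (0 to 1); they miss things now and then, are a little off and sometimes report something else, mostly with a low value. They report only what shows in the picture. A call takes as long as a camera call. They do not tell look-alikes from the thing itself.
- r.look_for(picture, label): "xyz" ([x, y, z] in m, in world coordinates, good to about 4 mm: the middle of the surface that is visible of it).
- r.pinpoint(picture, label): "xyz" ([x, y, z] in m, in world coordinates, good to about 4 mm: a listed point, or the origin of a listed thing).
The state is a dict: "time_s": time; "joint_positions": joint angles; "dq": joint speeds; "joint_efforts": joint torques, N m; "position": TCP position; "tool_rot": TCP orientation; "wrist_force": force on the tool from outside, world axes, zero at the start; "torque": the same for the moment, N m; "opening": finger opening in m; "grasp_force": force on a finger pad.
Only numpy, scipy, OpenCV 4.12 (cv2) and the standard library are available. Lean on these libraries where they do the work, as an engineer would, in place of code of your own. Each camera call takes 0.05 s, during which the arm holds its last target. There are 200 camera calls.

## Working session

There is one attempt and no reset: what is moved stays moved. The work goes in short steps, Python scripts to look and compute and a tool call to move; the robot and the scene stay as the last step left them, time stands still between calls to the robot, and variables do not carry over. Pictures are saved under pics/ and viewed, at most 10 in all, crops included, and the job is handed in when it is done.

Besides the shell and the picture viewer there is one more tool, called in YAML: its name, and indented under it one key for each argument. apply_moves: Moves the arm, as the interface text tells. Its arguments: {"type":"object","properties":{"targets":{"type":"array","items":{"type":"object","properties":{"tx":{"type":"number"},"ty":{"type":"number"},"tz":{"type":"number"},"twist":{"type":"number"}}}},"grip":{"type":"number"}},"required":["targets"]}

```bash
mkdir -p pics
cat > h.py <<'E'
from cell import r
import numpy as np, cv2
def save(p,n): cv2.imwrite('pics/'+n,p['image'][:,:,::-1])
def show(p,labels,f='pinpoint',k=3):
    for l in labels:
        print(l,[(np.round(d['xyz'],4).tolist(),round(d['p'],2)) for d in getattr(r,f)(p,l)[:k]])
def proj(p,X):
    c=np.array(p['orientation']).T@(np.array(X)-p['origin']); s=c[:2]/c[2]; s=s*(1+p['k1']*(s@s))
    return p['fx']*s[0]+p['cx'],p['fy']*s[1]+p['cy']
def st():
    s=r.read_state()
    for k in ['time_s','position','tool_rot','wrist_force','opening','grasp_force','joint_positions']: print(k,np.round(s[k],4).tolist())
E
python3 - <<'E'
from h import *
st();print(r.grip_depth)
for n in ['side','top']:
    p=r.get_image(n);save(p,n+'0.png');print(n,np.round(p['origin'],3),np.round(p['orientation'],2).tolist())
    show(p,['vise','crank_axle','handle_mid','jaw','cradle','ring_centre','flask','bulb_centre','neck_mid','cork_ring','conical_flask','beaker'])
E
```

```text
time_s 0.0
position [0.2311, 0.6336, 0.2215]
tool_rot [[-0.9394, 0.3427, -0.0006], [0.3427, 0.9394, -0.0019], [-0.0001, -0.002, -1.0]]
wrist_force [0.1023, -0.4034, 0.1644]
opening 0.0872
grasp_force 0.0
joint_positions [-1.2499, 0.4694, -0.0486, 1.5337, 0.0241, 1.141, -0.0823]
0.0187
side [ 0.034 -0.885  0.685] [[0.87, -0.23, 0.43], [-0.48, -0.46, 0.75], [0.03, -0.86, -0.51]]
vise [([0.6003, 0.05, 0.0001], 0.64), ([0.5865, 0.0481, 0.0163], 0.18)]
crank_axle [([0.4739, 0.0396, 0.0393], 0.93)]
handle_mid [([0.4734, 0.0782, 0.062], 0.69)]
jaw [([0.5893, 0.0495, 0.0157], 0.89), ([0.6024, 0.0477, 0.0001], 0.51)]
cradle [([0.5431, -0.1009, 0.0053], 0.92)]
ring_centre [([0.5408, -0.1005, 0.0779], 0.67), ([0.6189, 0.0503, 0.0988], 0.52)]
flask [([0.4736, 0.2298, 0.0066], 0.87), ([0.4027, -0.0733, -0.0024], 0.82)]
bulb_centre [([0.4066, -0.0707, 0.0292], 0.94), ([0.4753, 0.2288, 0.0422], 0.8)]
neck_mid [([0.4728, 0.2306, 0.1072], 0.83), ([0.4045, -0.0729, 0.0914], 0.77)]
cork_ring [([0.4709, 0.228, 0.0037], 0.59)]
conical_flask [([0.4405, -0.2483, 0.0024], 0.85), ([0.475, 0.0397, 0.0425], 0.
[... 380 characters left out ...]
[0.5855, 0.0473, 0.0149], 0.97)]
cradle [([0.6189, 0.0487, 0.0187], 0.61), ([0.5425, -0.0975, -0.0004], 0.61)]
ring_centre [([0.6206, 0.0553, 0.0975], 0.72), ([0.5434, -0.0963, 0.0787], 0.56)]
flask [([0.4058, -0.0738, 0.0005], 0.88), ([0.4721, 0.2298, 0.0075], 0.8), ([0.655, -0.2233, 0.0047], 0.55)]
bulb_centre [([0.4713, 0.2316, 0.0405], 0.87), ([0.4046, -0.0728, 0.0358], 0.56)]
neck_mid [([0.4686, 0.2275, 0.1063], 0.77), ([0.469, 0.232, 0.0001], 0.74), ([0.4501, -0.2489, -0.001], 0.62)]
cork_ring [([0.4713, 0.2323, 0.0027], 0.94), ([0.6053, 0.0435, -0.0003], 0.19)]
conical_flask [([0.4445, -0.2491, -0.001], 0.94), ([0.6032, 0.0446, -0.0016], 0.26)]
beaker [([0.6543, -0.22, 0.0018], 0.96)]
```

View pics/side0.png

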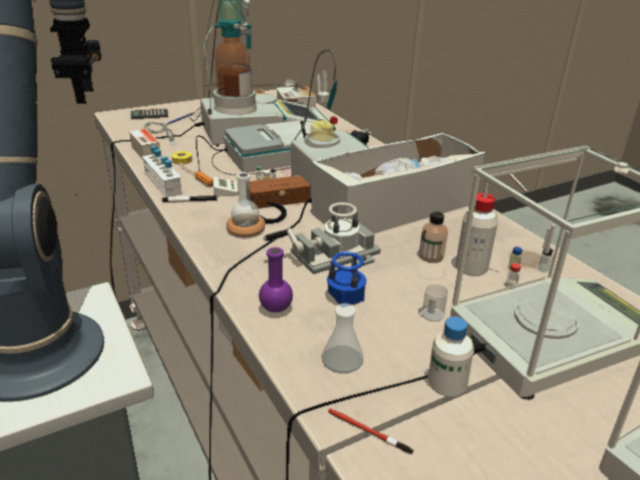

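View pics/top0.png

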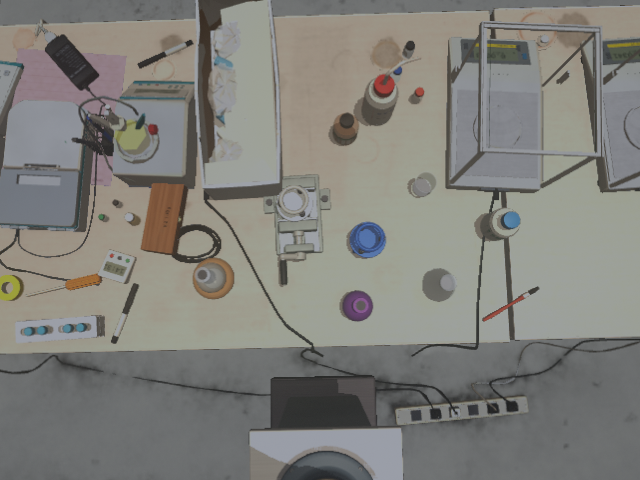

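The side view shows the vise with the grey cradle at (340,230), the crank handle at about (297,240), the clear flask on cork at (245,220), and the purple and blue look-alikes at (275,290) and (347,280). In the top view the handle is at (283,272), the flask at (212,277) and the cradle at (293,202). All of this matches the detected coordinates.

Now I'll go above the handle.

apply_moves:
  targets:
    - {"twist": -0.1}
    - {"twist": -0.1}
    - {"twist": -0.1}
    - {"twist": -0.1}
    - {"tx": -14.3, "ty": -37.8}
    - {"tx": -14.3, "ty": -37.8}
    - {"tx": -14.3, "ty": -37.8}
    - {"tx": -14.3, "ty": -37.8}
    - {"tx": -14.3, "ty": -37.8}
    - {"tx": -14.3, "ty": -37.8}
    - {"tx": -14.3, "ty": -37.8}
    - {"tx": -14.3, "ty": -37.8}

```text
invalid input at $.targets[0]: expected keys tx, ty, tz, twist
```

apply_moves:
  targets:
    - {"tx": -14.3, "ty": -37.8}
    - {"tx": -14.3, "ty": -37.8}
    - {"tx": -14.3, "ty": -37.8}
    - {"tx": -14.3, "ty": -37.8}
    - {"tx": -14.3, "ty": -37.8}
    - {"tx": -14.3, "ty": -37.8}
    - {"tx": -14.3, "ty": -37.8}
    - {"tx": 0}
    - {"tx": 0}

```text
invalid input at $.targets[0]: expected keys tx, ty, tz, twist
```

Run:
```python
from h import *
st()
for n in ['wrist','wrist','side','top']:
    p=r.get_image(n);print(n,np.round(p['origin'],3),np.round(p['orientation'],2).tolist())
    show(p,['vise','crank_axle','handle_mid','ring_centre','cradle','jaw','bulb_centre','neck_mid'])
    if n=='wrist':save(p,'w1.png')
```

```text
time_s 1.3
position [0.2313, 0.6341, 0.2226]
tool_rot [[-0.9394, 0.3427, 0.0], [0.3427, 0.9394, 0.0001], [0.0, 0.0001, -1.0]]
wrist_force [-0.0314, 0.8872, 0.4673]
opening 0.0871
grasp_force 0.0
joint_positions [-1.2499, 0.4686, -0.0486, 1.5325, 0.0241, 1.141, -0.0823]
wrist [0.165 0.658 0.384] [[0.34, 0.91, 0.25], [0.94, -0.33, -0.09], [0.0, 0.26, -0.97]]
vise []
crank_axle []
handle_mid []
ring_centre []
cradle []
jaw []
bulb_centre []
neck_mid []
wrist [0.165 0.658 0.384] [[0.34, 0.91, 0.25], [0.94, -0.33, -0.09], [0.0, 0.26, -0.97]]
vise []
crank_axle []
handle_mid []
ring_centre []
cradle []
jaw []
bulb_centre []
neck_mid []
side [ 0.034 -0.885  0.685] [[0.87, -0.23, 0.43], [-0.48, -0.46, 0.75], [0.03, -0.86, -0.51]]
vise [([0.6027, 0.0479, 0.0018], 0.77)]
crank_axle [([0.4757, 0.0396, 0.0415], 0.86)]
handle_mid [([0.4726, 0.0768, 0.0614], 0.46)]
ring_centre [([0.5396, -0.099, 0.0805], 0.75), ([0.6152, 0.0517, 0.1003], 0.5)]
cradle [([0.5486, -0.0994, 0.0019], 0.8), ([0.6185, 0.0517, 0.0148], 0.62)]
jaw [([0.5848, 0.047, 0.0149], 0.6), ([0.4745, 0.2282, 0.0095], 0.46)]
bulb_centre [([0.4045, -0.0706, 0.03], 0.78), ([0.4717, 0.2256, 0.042], 0.57)]
neck_mid [([0.4066, -0.0753, 0.092], 0.97), ([0.6008, 0.049, 0.0004], 0.72), ([0.4705, 0.2296, 0.1051], 0.63)]
top [0.393 0.008 1.301] [[-0.02, -0.99, 0.12], [-1.0, 0.03, 0.01], [-0.01, -0.12, -0.99]]
vise [([0.6036, 0.0459, 0.0013], 0.62)]
crank_axle [([0.4749, 0.0383, 0.0409], 0.87)]
handle_mid [([0.4703, 0.0787, 0.0619], 0.69)]
ring_centre [([0.5403, -0.0919, 0.0797], 0.76), ([0.6222, 0.0529, 0.1005], 0.59)]
cradle [([0.5393, -0.0972, -0.001], 0.92), ([0.6169, 0.0478, 0.0172], 0.82)]
jaw [([0.5878, 0.0506, 0.0138], 0.89)]
bulb_centre [([0.4701, 0.2275, 0.044], 0.82)]
neck_mid [([0.4661, 0.2289, 0.1088], 0.97), ([0.4041, -0.0786, 0.0895], 0.76), ([0.4706, 0.2322, 0.0405], 0.25)]
```

View pics/w1.png

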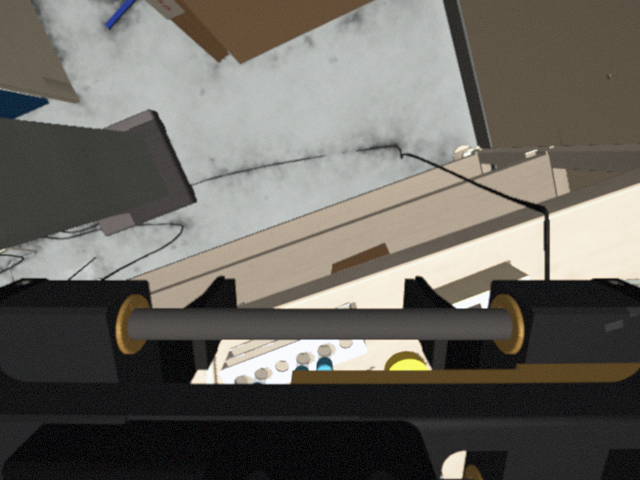

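The wrist camera shows only the floor and the front table edge, because the arm didn't move. Each row needs all four keys, so I'll resend.

apply_moves:
  targets:
    - {"tx": 0, "ty": 0, "tz": 0, "twist": -0.1}
    - {"tx": 0, "ty": 0, "tz": 0, "twist": -0.1}
    - {"tx": 0, "ty": 0, "tz": 0, "twist": -0.1}
    - {"tx": 0, "ty": 0, "tz": 0, "twist": -0.11}
    - {"tx": -14.3, "ty": -37.8, "tz": 0, "twist": 0}
    - {"tx": -14.3, "ty": -37.8, "tz": 0, "twist": 0}
    - {"tx": -14.3, "ty": -37.8, "tz": 0, "twist": 0}
    - {"tx": -14.3, "ty": -37.8, "tz": 0, "twist": 0}
    - {"tx": -14.3, "ty": -37.8, "tz": 0, "twist": 0}
    - {"tx": -14.3, "ty": -37.8, "tz": 0, "twist": 0}
    - {"tx": -14.3, "ty": -37.8, "tz": 0, "twist": 0}
    - {"tx": -14.3, "ty": -37.8, "tz": 0, "twist": 0}

```text
time_s: 4.1
position: [0.3642, 0.3373, 0.2229]
tool_rot: [[-0.998, -0.06, 0.001], [-0.06, 0.998, 0.001], [-0.001, 0.001, -1.0]]
wrist_force: [1.2, 0.7, 0.2]
opening: 0.0868
grasp_force: 0.0
```

apply_moves:
  targets:
    - {"tx": -14.3, "ty": -37.8, "tz": 0, "twist": 0}
    - {"tx": -14.3, "ty": -37.8, "tz": 0, "twist": 0}
    - {"tx": -14.3, "ty": -37.8, "tz": 0, "twist": 0}
    - {"tx": -14.3, "ty": -37.8, "tz": 0, "twist": 0}
    - {"tx": -14.3, "ty": -37.8, "tz": 0, "twist": 0}
    - {"tx": -14.3, "ty": -37.8, "tz": 0, "twist": 0}
    - {"tx": -14.3, "ty": -37.8, "tz": 0, "twist": 0}
    - {"tx": 0, "ty": 0, "tz": 0, "twist": 0}
    - {"tx": 0, "ty": 0, "tz": 0, "twist": 0}

```text
time_s: 4.85
position: [0.4803, 0.0786, 0.2228]
tool_rot: [[-0.999, -0.054, 0.001], [-0.054, 0.999, -0.0], [-0.001, -0.0, -1.0]]
wrist_force: [-0.9, 0.2, -0.1]
opening: 0.0869
grasp_force: 0.0
```

Run:
```python
from h import *
st()
for n in ['wrist','wrist','wrist']:
    p=r.get_image(n);print(n,np.round(p['origin'],3),np.round(p['orientation'],2).tolist())
    show(p,['vise','crank_axle','handle_mid','ring_centre','cradle','jaw'])
save(p,'w2.png')
```

```text
time_s 4.85
position [0.4803, 0.0786, 0.2228]
tool_rot [[-0.9985, -0.0543, 0.0006], [-0.0543, 0.9985, -0.0001], [-0.0006, -0.0002, -1.0]]
wrist_force [-0.8531, 0.2165, -0.0924]
opening 0.0869
grasp_force 0.0
joint_positions [-0.4053, 0.1571, 0.1761, 1.9764, -0.032, 1.0102, 1.4108]
wrist [0.41  0.075 0.385] [[-0.05, 0.96, 0.26], [1.0, 0.05, 0.01], [-0.0, 0.26, -0.96]]
vise [([0.6002, 0.0489, -0.0002], 0.97), ([0.4471, -0.2481, 0.0017], 0.66)]
crank_axle []
handle_mid [([0.4695, 0.0756, 0.0689], 0.81), ([0.4672, 0.2292, 0.0396], 0.19)]
ring_centre [([0.617, 0.0511, 0.0987], 0.72), ([0.6045, 0.0475, 0.0006], 0.38)]
cradle [([0.6166, 0.0531, 0.0222], 0.89), ([0.5416, -0.0996, 0.0023], 0.75)]
jaw [([0.5836, 0.0467, 0.0181], 0.92), ([0.6166, 0.0532, 0.0986], 0.35)]
wrist [0.409 0.078 0.384] [[-0.06, 0.96, 0.26], [1.0, 0.06, 0.02], [0.0, 0.26, -0.97]]
vise []
crank_axle [([0.4727, 0.0752, 0.0664], 0.29)]
handle_mid [([0.4719, 0.0768, 0.0682], 0.67)]
ring_centre [([0.6166, 0.0521, 0.0987], 0.57)]
cradle [([0.617, 0.0538, 0.0207], 0.74), ([0.5398, -0.0997, 0.0006], 0.72)]
jaw [([0.5897, 0.0435, 0.017], 0.83)]
wrist [0.409 0.077 0.384] [[-0.06, 0.96, 0.26], [1.0, 0.06, 0.02], [-0.0, 0.26, -0.97]]
vise [([0.6028, 0.0458, -0.0018], 0.79), ([0.4734, 0.0773, 0.0651], 0.4)]
crank_axle []
handle_mid [([0.4706, 0.0757, 0.0679], 0.72)]
ring_centre [([0.6189, 0.0495, 0.098], 0.68)]
cradle [([0.5436, -0.0992, 0.0026], 0.73), ([0.6189, 0.0576, 0.0197], 0.66)]
jaw [([0.5863, 0.0422, 0.015], 0.64)]
```

View pics/w2.png

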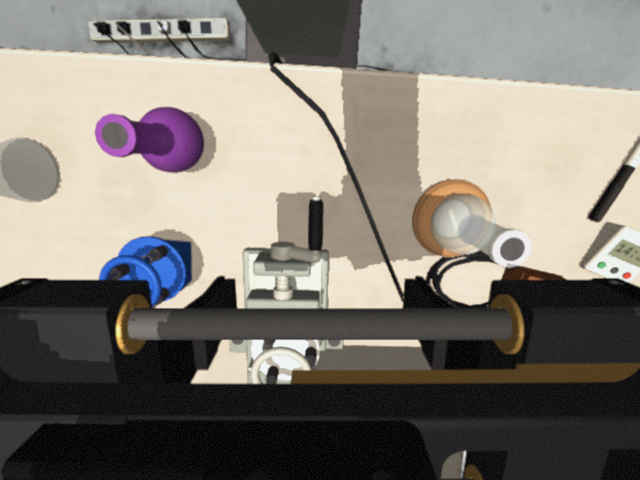

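In the wrist view the black handle runs from about (317,198) to (315,250), with the crank at (290,253) and the ring at (283,365). I'll backproject the handle to check it.

```bash
cat >> h.py <<'E'
def back(p,u,v,z):
    d=np.array([(u-p['cx'])/p['fx'],(v-p['cy'])/p['fy']]); s=d.copy()
    for _ in range(20): s=d/(1+p['k1']*(s@s))
    w=np.array(p['orientation'])@np.array([s[0],s[1],1]); o=np.array(p['origin'])
    return (o+w*(z-o[2])/w[2]).round(4)
E
python3 - <<'E'
from h import *
p=r.get_image('wrist')
for u,v,z in [(317,198,.062),(316,250,.062),(245,250,.018),(328,250,.018)]: print(back(p,u,v,z))
p=r.get_image('wrist')
show(p,['handle_mid'])
st()
E
```

```text
[0.4505 0.0767 0.062 ]
[0.5023 0.0787 0.062 ]
[ 0.5198 -0.0014  0.018 ]
[0.5142 0.0926 0.018 ]
handle_mid [([0.4731, 0.0745, 0.0667], 0.93)]
time_s 6.05
position [0.4795, 0.0811, 0.2225]
tool_rot [[-0.9982, -0.0601, -0.0], [-0.0601, 0.9982, 0.0001], [0.0, 0.0001, -1.0]]
wrist_force [-0.0021, 0.2172, 0.1667]
opening 0.087
grasp_force 0.0
joint_positions [-0.4081, 0.157, 0.1735, 1.977, -0.032, 1.0102, 1.4112]
```

apply_moves:
  targets:
    - {"tx": 3, "ty": -4, "tz": 30, "twist": 0}
    - {"tx": 0, "ty": 0, "tz": 30, "twist": 0}
    - {"tx": 0, "ty": 0, "tz": 30, "twist": 0}
    - {"tx": 0, "ty": 0, "tz": 30, "twist": 0}
    - {"tx": 0, "ty": 0, "tz": 25, "twist": 0}
    - {"tx": 0, "ty": 0, "tz": 20, "twist": 0}
    - {"tx": 0, "ty": 0, "tz": 15, "twist": 0}
    - {"tx": 0, "ty": 0, "tz": 0, "twist": 0}
    - {"tx": 0, "ty": 0, "tz": 0, "twist": 0}
  grip: 0.5

```text
time_s: 6.8
position: [0.4765, 0.0768, 0.0422]
tool_rot: [[-0.998, -0.06, -0.001], [-0.06, 0.998, -0.0], [0.001, -0.0, -1.0]]
wrist_force: [0.9, -0.3, 1.0]
opening: 0.0444
grasp_force: 0.0
```

apply_moves:
  targets:
    - {"tx": 0, "ty": 0, "tz": 0, "twist": 0}
    - {"tx": 0, "ty": 0, "tz": 0, "twist": 0}
    - {"tx": 0, "ty": 0, "tz": 0, "twist": 0}
    - {"tx": 0, "ty": 0, "tz": 0, "twist": 0}
    - {"tx": 0, "ty": 0, "tz": 0, "twist": 0}
    - {"tx": 0, "ty": 0, "tz": 0, "twist": 0}
    - {"tx": 0, "ty": 0, "tz": 0, "twist": 0}
    - {"tx": 0, "ty": 0, "tz": 0, "twist": 0}
  grip: 0.0

```text
time_s: 7.47
position: [0.477, 0.0769, 0.0428]
tool_rot: [[-0.998, -0.06, 0.0], [-0.06, 0.998, 0.0], [-0.0, 0.0, -1.0]]
wrist_force: [0.0, -1.0, 2.2]
opening: 0.0135
grasp_force: 29.9
```

Gripped at 13.5 mm, which matches the handle. Now I'll follow the crank's arc.

apply_moves:
  targets:
    - {"tx": 0, "ty": -4.7, "tz": -6.5, "twist": 0}
    - {"tx": 0, "ty": -5.9, "tz": -5.4, "twist": 0}
    - {"tx": 0, "ty": -6.8, "tz": -4.1, "twist": 0}
    - {"tx": 0, "ty": -7.5, "tz": -2.7, "twist": 0}
    - {"tx": 0, "ty": -7.9, "tz": -1.2, "twist": 0}
    - {"tx": 0, "ty": 0, "tz": 0, "twist": 0}
    - {"tx": 0, "ty": 0, "tz": 0, "twist": 0}

```text
time_s: 8.05
position: [0.4783, 0.0422, 0.0627]
tool_rot: [[-0.998, -0.058, -0.001], [-0.058, 0.998, -0.001], [0.001, -0.001, -1.0]]
wrist_force: [-2.5, -2.3, 4.4]
opening: 0.0136
grasp_force: 30.0
```

apply_moves:
  targets:
    - {"tx": 0, "ty": -8.0, "tz": 0.4, "twist": 0}
    - {"tx": 0, "ty": -7.7, "tz": 2.0, "twist": 0}
    - {"tx": 0, "ty": -7.2, "tz": 3.5, "twist": 0}
    - {"tx": 0, "ty": -6.3, "tz": 4.8, "twist": 0}
    - {"tx": 0, "ty": 0, "tz": 0, "twist": 0}
    - {"tx": 0, "ty": 0, "tz": 0, "twist": 0}

```text
time_s: 8.55
position: [0.4795, 0.0145, 0.0516]
tool_rot: [[-0.998, -0.06, -0.002], [-0.06, 0.998, -0.0], [0.002, -0.0, -1.0]]
wrist_force: [-3.3, 0.0, 3.0]
opening: 0.0138
grasp_force: 29.9
```

apply_moves:
  targets:
    - {"tx": 0, "ty": -2.8, "tz": 2.9, "twist": 0}
    - {"tx": 0, "ty": -2.5, "tz": 3.1, "twist": 0}
    - {"tx": 0, "ty": 0, "tz": 0, "twist": 0}
    - {"tx": 0, "ty": 0, "tz": 0, "twist": 0}

```text
time_s: 8.88
position: [0.4797, 0.0103, 0.0465]
tool_rot: [[-0.998, -0.061, -0.003], [-0.061, 0.998, 0.001], [0.003, 0.001, -1.0]]
wrist_force: [-7.2, 2.1, 14.5]
opening: 0.0137
grasp_force: 30.1
```

apply_moves:
  targets:
    - {"tx": 0, "ty": -2.1, "tz": 3.4, "twist": 0}
    - {"tx": 0, "ty": 0, "tz": 0, "twist": 0}
    - {"tx": 0, "ty": 0, "tz": 0, "twist": 0}

```text
time_s: 9.13
position: [0.4798, 0.0085, 0.0437]
tool_rot: [[-0.998, -0.061, -0.003], [-0.061, 0.998, 0.001], [0.003, 0.002, -1.0]]
wrist_force: [-8.8, 1.3, 21.8]
opening: 0.0136
grasp_force: 30.1
```

apply_moves:
  targets:
    - {"tx": 0, "ty": -1.5, "tz": 3.0, "twist": 0}
    - {"tx": 0, "ty": 0, "tz": 0, "twist": 0}
    - {"tx": 0, "ty": 0, "tz": 0, "twist": 0}

```text
time_s: 9.38
position: [0.4799, 0.0072, 0.0413]
tool_rot: [[-0.998, -0.061, -0.003], [-0.061, 0.998, 0.002], [0.003, 0.002, -1.0]]
wrist_force: [-10.1, 3.2, 26.8]
opening: 0.0139
grasp_force: 30.2
```

apply_moves:
  targets:
    - {"tx": 0, "ty": 0, "tz": 0, "twist": 0}
    - {"tx": 0, "ty": 0, "tz": 0, "twist": 0}
    - {"tx": 0, "ty": 0, "tz": 0, "twist": 0}
    - {"tx": 0, "ty": 0, "tz": 0, "twist": 0}
    - {"tx": 0, "ty": 0, "tz": 0, "twist": 0}
  grip: 0.45

```text
time_s: 9.8
position: [0.4817, 0.0057, 0.0393]
tool_rot: [[-0.998, -0.06, 0.001], [-0.06, 0.998, -0.001], [-0.001, -0.001, -1.0]]
wrist_force: [1.0, -0.1, 0.3]
opening: 0.0361
grasp_force: 0.0
```

apply_moves:
  targets:
    - {"tx": 0, "ty": 0, "tz": -15, "twist": 0}
    - {"tx": 0, "ty": 0, "tz": -25, "twist": 0}
    - {"tx": 0, "ty": 0, "tz": -30, "twist": 0}
    - {"tx": 0, "ty": 0, "tz": -30, "twist": 0}
    - {"tx": 0, "ty": 0, "tz": -30, "twist": 0}
    - {"tx": 0, "ty": 0, "tz": -30, "twist": 0}
    - {"tx": 0, "ty": 0, "tz": -30, "twist": 0}
    - {"tx": 0, "ty": 0, "tz": 0, "twist": 0}
    - {"tx": 0, "ty": 0, "tz": 0, "twist": 0}

```text
time_s: 10.55
position: [0.4825, 0.0055, 0.2311]
tool_rot: [[-0.998, -0.059, 0.005], [-0.059, 0.998, 0.0], [-0.005, 0.0, -1.0]]
wrist_force: [-0.2, -0.6, 0.3]
opening: 0.0392
grasp_force: 0.0
```

Run:
```python
from h import *
st()
p=r.get_image('wrist');save(p,'w3.png')
show(p,['handle_mid','ring_centre','cradle','neck_mid'])
for n in ['side','side','top','top']:
    p=r.get_image(n);print(n)
    show(p,['handle_mid','ring_centre','cradle','bulb_centre','neck_mid','cork_ring'])
```

```text
time_s 10.55
position [0.4825, 0.0055, 0.2311]
tool_rot [[-0.9982, -0.0591, 0.005], [-0.0591, 0.9982, 0.0004], [-0.005, 0.0001, -1.0]]
wrist_force [-0.1632, -0.6456, 0.3428]
opening 0.0392
grasp_force 0.0
joint_positions [-0.2743, 0.1386, 0.1955, 1.9779, -0.0315, 1.0229, 1.5655]
handle_mid [([0.475, 0.016, 0.078], 0.63)]
ring_centre []
cradle [([0.6207, 0.0533, 0.0218], 0.73), ([0.5411, -0.099, 0.0003], 0.66)]
neck_mid [([0.4048, -0.0745, 0.0987], 0.73), ([0.4702, 0.229, 0.104], 0.64), ([0.5962, 0.0441, 0.0145], 0.44)]
side
handle_mid [([0.4767, 0.0162, 0.0694], 0.6), ([0.5949, 0.051, 0.0149], 0.3)]
ring_centre [([0.54, -0.0981, 0.0782], 0.81), ([0.621, 0.0538, 0.0997], 0.71), ([0.6219, 0.0492, 0.0152], 0.32)]
cradle [([0.6216, 0.0519, 0.0144], 0.75), ([0.5468, -0.1002, 0.004], 0.71)]
bulb_centre [([0.4745, 0.2322, 0.0423], 0.97)]
neck_mid [([0.4727, 0.2297, 0.105], 0.98), ([0.404, -0.0737, 0.0896], 0.91), ([0.6194, 0.0543, 0.1011], 0.58)]
cork_ring [([0.4719, 0.2232, 0.0018], 0.87), ([0.6536, -0.2233, 0.0003], 0.34)]
side
handle_mid [([0.4758, 0.014, 0.0713], 0.49), ([0.6194, 0.0518
[... 531 characters left out ...]
0994], 0.58)]
cradle [([0.621, 0.0537, 0.0189], 0.94), ([0.5407, -0.0964, -0.0027], 0.88)]
bulb_centre [([0.4729, 0.2256, 0.0393], 0.7), ([0.4046, -0.0714, 0.0339], 0.66)]
neck_mid [([0.472, 0.2287, 0.1067], 0.89), ([0.4025, -0.0758, 0.091], 0.82), ([0.4664, 0.2282, 0.0404], 0.3)]
cork_ring [([0.469, 0.231, 0.0007], 0.7)]
top
handle_mid []
ring_centre [([0.6216, 0.0561, 0.098], 0.61), ([0.5424, -0.0958, 0.0786], 0.58)]
cradle [([0.5409, -0.0994, -0.0], 0.76), ([0.6206, 0.05, 0.0184], 0.71)]
bulb_centre [([0.4685, 0.2291, 0.0417], 0.79), ([0.4065, -0.0714, 0.0334], 0.77)]
neck_mid [([0.4648, 0.227, 0.1056], 0.95), ([0.4035, -0.0782, 0.0932], 0.71)]
cork_ring [([0.4682, 0.2322, 0.0011], 0.67)]
```

View pics/w3.png

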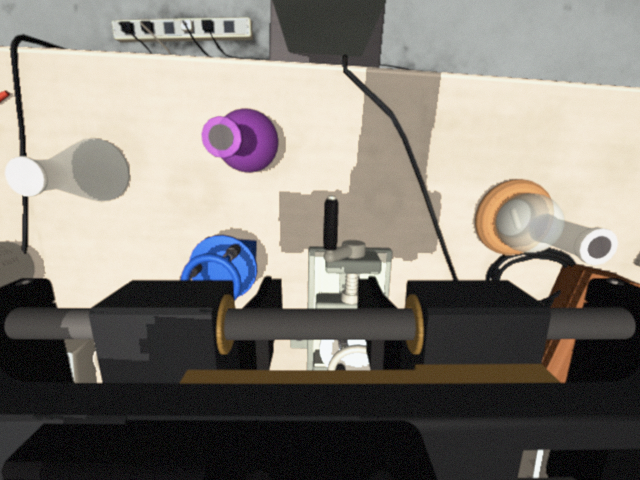

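The handle is now released on the right, at about (331,223). The flask rim is at (598,246) and the ring at (350,360). I'll refine the handle and rim positions from this picture.

Run:
```python
from h import *
p=r.get_image('wrist')
print('handle',back(p,331,223,.063),'rim',back(p,598,246,.136))
p=r.get_image('top'); im=p['image']
cv2.imwrite('pics/t3.png',np.hstack([cv2.resize(im[y:y+90,x:x+90],None,fx=4.4,fy=4.4,interpolation=cv2.INTER_CUBIC) for x,y in((170,230),(250,160))])[:,:,::-1])
for X in [(.471,.229,.136),(.621,.0535,.104)]: print(proj(p,X))
```

```text
handle [0.4767 0.0171 0.063 ] rim [0.4676 0.2271 0.136 ]
(np.float64(201.91669141222656), np.float64(273.20053949843395))
(np.float64(292.1721577822025), np.float64(197.06809429778272))
```

View pics/t3.png

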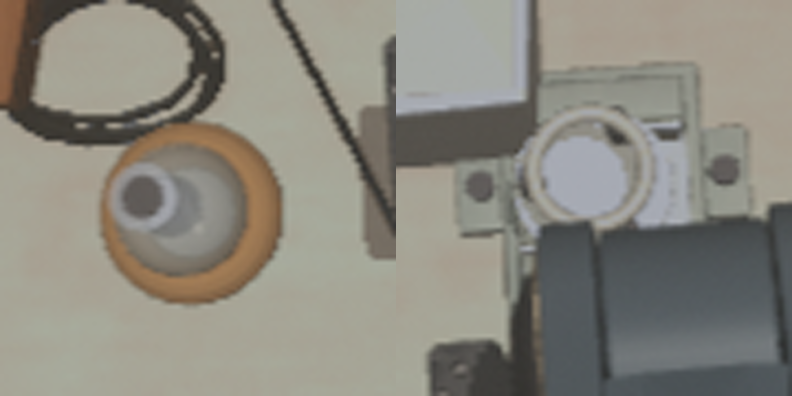

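The rim centre is about (202.5,274.5) and the ring about (294,198) in the full top image. The handle looks a little less turned than at release, so I'll move over the flask and recheck the crank with the arm out of the way.

apply_moves:
  targets:
    - {"tx": 0, "ty": 30, "tz": 0, "twist": 0}
    - {"tx": 0, "ty": 38.5, "tz": 0, "twist": 0}
    - {"tx": 0, "ty": 38.5, "tz": 0, "twist": 0}
    - {"tx": 0, "ty": 38.5, "tz": 0, "twist": 0}
    - {"tx": 0, "ty": 38.5, "tz": 0, "twist": 0}
    - {"tx": 0, "ty": 39, "tz": 0, "twist": 0}
    - {"tx": 0, "ty": 0, "tz": 0, "twist": 0}
    - {"tx": 0, "ty": 0, "tz": 0, "twist": 0}
  grip: 1.0

```text
time_s: 12.97
position: [0.4669, 0.2314, 0.2291]
tool_rot: [[-0.998, -0.066, -0.0], [-0.066, 0.998, 0.0], [0.0, 0.0, -1.0]]
wrist_force: [0.4, -0.3, 0.5]
opening: 0.0829
grasp_force: 0.0
```

Run:
```python
from h import *
st()
def crop(n,x,y,s):
    p=r.get_image(n);show(p,['handle_mid','crank_axle','ring_centre','jaw','cradle'])
    ax=np.array([.474,.0405,.042])
    ux=np.array([.998,.06,0]);uy=np.array([-.06,.998,0])
    for th in (1.6,1.8,2.0,2.2):
        a=th-1.047; m=ax-uy*.04*np.sin(a)+np.array([0,0,.04*np.cos(a)])
        print(th,[tuple((np.array(proj(p,q))-(x,y))*390/s) for q in(m-ux*.025,m+ux*.025)])
    return cv2.resize(p['image'][y:y+s,x:x+s],(390,390),interpolation=cv2.INTER_CUBIC)
a=crop('side',280,190,100);b=crop('top',250,170,120)
cv2.imwrite('pics/c4.png',np.hstack([a,b])[:,:,::-1])
```

```text
time_s 12.9667
position [0.4669, 0.2314, 0.2291]
tool_rot [[-0.9978, -0.0657, -0.0005], [-0.0657, 0.9978, 0.0003], [0.0005, 0.0004, -1.0]]
wrist_force [0.3587, -0.3186, 0.5254]
opening 0.0829
grasp_force 0.0
joint_positions [-0.5685, 0.2109, 0.0325, 1.8897, -0.0085, 1.0413, 1.1041]
handle_mid [([0.4761, 0.0168, 0.0726], 0.54)]
crank_axle [([0.4747, 0.0387, 0.0405], 0.95), ([0.5945, 0.0458, 0.0159], 0.33)]
ring_centre [([0.5421, -0.0995, 0.0848], 0.7), ([0.619, 0.0524, 0.1021], 0.61)]
jaw [([0.598, 0.0476, 0.0168], 0.88)]
cradle [([0.6222, 0.0528, 0.0187], 0.61)]
1.6 [(np.float64(-17.259235390382038), np.float64(217.8967006078572)), (np.float64(68.70515584944131), np.float64(192.39738411417494))]
1.8 [(np.float64(-11.041371727997438), np.float64(231.8856879269519)), (np.float64(74.94714128977341), np.float64(206.06057059487128))]
2.0 [(np.float64(-5.832698547844473), np.float64(246.8883725958164)), (np.float64(80.1010623062602), np.float64(220.7461816248735))]
2.2 [(np.float64(-1.8612363015092228), np.float64(262.2550084075534)), (np.float64(83.94153024722404), np.float64(235.81917885
[... 203 characters left out ...]
0014], 0.46)]
jaw [([0.5978, 0.048, 0.0139], 0.91), ([0.6199, 0.051, 0.0158], 0.27)]
cradle [([0.5377, -0.0987, -0.0004], 0.73), ([0.6198, 0.0495, 0.0173], 0.68)]
1.6 [(np.float64(201.95667588558635), np.float64(366.2982645504963)), (np.float64(195.15776282463165), np.float64(286.1422838363112))]
1.8 [(np.float64(212.19632002523784), np.float64(365.7937633420381)), (np.float64(205.376552245685), np.float64(285.9519818989538))]
2.0 [(np.float64(220.61605591456512), np.float64(365.5286180443307)), (np.float64(213.79037681883375), np.float64(286.07197320282205))]
2.2 [(np.float64(226.88756595339407), np.float64(365.51064355971045)), (np.float64(220.0709183876193), np.float64(286.492845975441))]
```

View pics/c4.png

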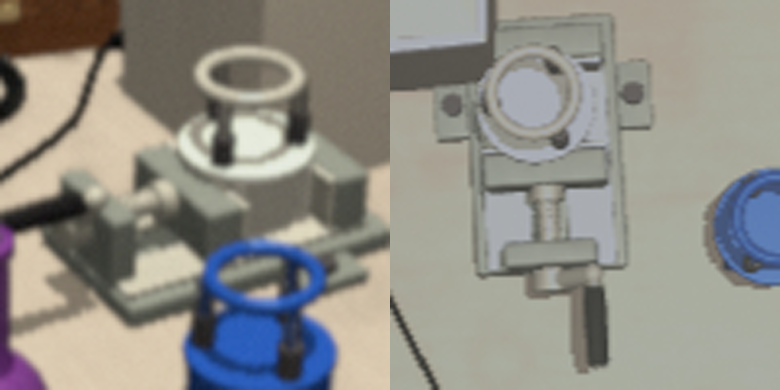

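The top crop shows the handle at (594,290) to (599,362), which is about 1.75–1.8 rad. It seems to have sprung back when I let go under load, so the clamp is doubtful. I'll grip it again, tighten, and ease the load off before opening.

apply_moves:
  targets:
    - {"tx": 4.6, "ty": -30, "tz": 0, "twist": 0}
    - {"tx": 0, "ty": -37, "tz": 0, "twist": 0}
    - {"tx": 0, "ty": -37, "tz": 0, "twist": 0}
    - {"tx": 0, "ty": -37, "tz": 0, "twist": 0}
    - {"tx": 0, "ty": -37, "tz": 0, "twist": 0}
    - {"tx": 0, "ty": -37.5, "tz": 0, "twist": 0}
    - {"tx": 0, "ty": 0, "tz": 0, "twist": 0}
    - {"tx": 0, "ty": 0, "tz": 0, "twist": 0}
  grip: 0.5

```text
time_s: 14.23
position: [0.476, 0.0111, 0.2295]
tool_rot: [[-0.998, -0.055, 0.0], [-0.055, 0.998, 0.0], [-0.0, 0.0, -1.0]]
wrist_force: [0.4, 0.7, 0.6]
opening: 0.0456
grasp_force: 0.0
```

apply_moves:
  targets:
    - {"tx": 0, "ty": 0, "tz": 30, "twist": 0}
    - {"tx": 0, "ty": 0, "tz": 30, "twist": 0}
    - {"tx": 0, "ty": 0, "tz": 30, "twist": 0}
    - {"tx": 0, "ty": 0, "tz": 30, "twist": 0}
    - {"tx": 0, "ty": 0, "tz": 25, "twist": 0}
    - {"tx": 0, "ty": 0, "tz": 20, "twist": 0}
    - {"tx": 0, "ty": 0, "tz": 10, "twist": 0}
    - {"tx": 0, "ty": 0, "tz": 0, "twist": 0}
    - {"tx": 0, "ty": 0, "tz": 0, "twist": 0}

```text
time_s: 14.98
position: [0.4763, 0.0143, 0.0545]
tool_rot: [[-0.998, -0.062, -0.0], [-0.062, 0.998, 0.0], [0.0, 0.0, -1.0]]
wrist_force: [-0.6, 0.3, -0.2]
opening: 0.0431
grasp_force: 0.0
```

apply_moves:
  targets:
    - {"tx": 0, "ty": 0, "tz": 0, "twist": 0}
    - {"tx": 0, "ty": 0, "tz": 0, "twist": 0}
    - {"tx": 0, "ty": 0, "tz": 0, "twist": 0}
    - {"tx": 0, "ty": 0, "tz": 0, "twist": 0}
    - {"tx": 0, "ty": 0, "tz": 0, "twist": 0}
    - {"tx": 0, "ty": 0, "tz": 0, "twist": 0}
  grip: 0.0

```text
time_s: 15.48
position: [0.4763, 0.0151, 0.0547]
tool_rot: [[-0.998, -0.061, 0.001], [-0.061, 0.998, 0.002], [-0.001, 0.002, -1.0]]
wrist_force: [-1.4, 2.5, 1.5]
opening: 0.0138
grasp_force: 30.0
```

apply_moves:
  targets:
    - {"tx": 0, "ty": -1.4, "tz": 1.2, "twist": 0}
    - {"tx": 0, "ty": 0, "tz": 0, "twist": 0}
    - {"tx": 0, "ty": 0, "tz": 0, "twist": 0}

```text
time_s: 15.73
position: [0.4763, 0.0138, 0.0535]
tool_rot: [[-0.998, -0.061, 0.0], [-0.061, 0.998, 0.002], [-0.001, 0.002, -1.0]]
wrist_force: [-1.7, 5.2, 4.0]
opening: 0.0136
grasp_force: 30.0
```

apply_moves:
  targets:
    - {"tx": 0, "ty": -1.4, "tz": 1.4, "twist": 0}
    - {"tx": 0, "ty": 0, "tz": 0, "twist": 0}
    - {"tx": 0, "ty": 0, "tz": 0, "twist": 0}

```text
time_s: 15.98
position: [0.4764, 0.0127, 0.0524]
tool_rot: [[-0.998, -0.061, 0.0], [-0.061, 0.998, 0.003], [-0.001, 0.003, -1.0]]
wrist_force: [-1.1, 5.9, 5.5]
opening: 0.0136
grasp_force: 30.0
```

apply_moves:
  targets:
    - {"tx": 0, "ty": -1.3, "tz": 1.5, "twist": 0}
    - {"tx": 0, "ty": 0, "tz": 0, "twist": 0}
    - {"tx": 0, "ty": 0, "tz": 0, "twist": 0}

```text
time_s: 16.23
position: [0.4765, 0.0117, 0.0511]
tool_rot: [[-0.998, -0.062, 0.0], [-0.062, 0.998, 0.003], [-0.0, 0.003, -1.0]]
wrist_force: [-3.0, 7.2, 7.6]
opening: 0.0139
grasp_force: 30.0
```

apply_moves:
  targets:
    - {"tx": 0, "ty": -1.2, "tz": 1.6, "twist": 0}
    - {"tx": 0, "ty": 0, "tz": 0, "twist": 0}
    - {"tx": 0, "ty": 0.6, "tz": -0.8, "twist": 0}
    - {"tx": 0, "ty": 0.6, "tz": -0.8, "twist": 0}
    - {"tx": 0, "ty": 0, "tz": 0, "twist": 0}
    - {"tx": 0, "ty": 0, "tz": 0, "twist": 0}

```text
time_s: 16.73
position: [0.4765, 0.0115, 0.051]
tool_rot: [[-0.998, -0.061, 0.0], [-0.061, 0.998, 0.003], [-0.001, 0.003, -1.0]]
wrist_force: [-3.1, 5.6, 7.7]
opening: 0.0138
grasp_force: 30.0
```

apply_moves:
  targets:
    - {"tx": 0, "ty": 0.7, "tz": -0.8, "twist": 0}
    - {"tx": 0, "ty": 0, "tz": 0, "twist": 0}
    - {"tx": 0, "ty": 0, "tz": 0, "twist": 0}

```text
time_s: 16.98
position: [0.4764, 0.0121, 0.0517]
tool_rot: [[-0.998, -0.061, 0.0], [-0.061, 0.998, 0.003], [-0.001, 0.002, -1.0]]
wrist_force: [-1.6, 5.9, 6.1]
opening: 0.0136
grasp_force: 30.0
```

apply_moves:
  targets:
    - {"tx": 0, "ty": 0.7, "tz": -0.8, "twist": 0}
    - {"tx": 0, "ty": 0.7, "tz": -0.8, "twist": 0}
    - {"tx": 0, "ty": 0, "tz": 0, "twist": 0}
    - {"tx": 0, "ty": 0, "tz": 0, "twist": 0}

```text
time_s: 17.32
position: [0.4764, 0.0132, 0.053]
tool_rot: [[-0.998, -0.061, 0.001], [-0.061, 0.998, 0.002], [-0.001, 0.002, -1.0]]
wrist_force: [-0.1, 5.8, 2.8]
opening: 0.0136
grasp_force: 30.0
```

apply_moves:
  targets:
    - {"tx": 0, "ty": 0.7, "tz": -0.8, "twist": 0}
    - {"tx": 0, "ty": 0.7, "tz": -0.8, "twist": 0}
    - {"tx": 0, "ty": 0, "tz": 0, "twist": 0}
    - {"tx": 0, "ty": 0, "tz": 0, "twist": 0}

```text
time_s: 17.65
position: [0.4764, 0.0143, 0.0543]
tool_rot: [[-0.998, -0.061, 0.001], [-0.061, 0.998, 0.002], [-0.001, 0.002, -1.0]]
wrist_force: [0.4, 6.4, -0.1]
opening: 0.0134
grasp_force: 30.0
```

apply_moves:
  targets:
    - {"tx": 0, "ty": 1.0, "tz": -0.4, "twist": 0}
    - {"tx": 0, "ty": 0, "tz": 0, "twist": 0}
    - {"tx": 0, "ty": 0, "tz": 0, "twist": 0}

```text
time_s: 17.9
position: [0.4763, 0.0146, 0.0546]
tool_rot: [[-0.998, -0.061, 0.001], [-0.061, 0.998, 0.001], [-0.001, 0.001, -1.0]]
wrist_force: [1.5, 5.6, -2.6]
opening: 0.0134
grasp_force: 30.0
```

apply_moves:
  targets:
    - {"tx": 0, "ty": 0, "tz": 0, "twist": 0}
    - {"tx": 0, "ty": 0, "tz": 0, "twist": 0}
    - {"tx": 0, "ty": 0, "tz": 0, "twist": 0}
    - {"tx": 0, "ty": 0, "tz": 0, "twist": 0}
    - {"tx": 0, "ty": 0, "tz": 0, "twist": 0}
  grip: 0.45

```text
time_s: 18.32
position: [0.4757, 0.013, 0.0546]
tool_rot: [[-0.998, -0.059, -0.0], [-0.059, 0.998, -0.001], [0.0, -0.001, -1.0]]
wrist_force: [-0.5, -0.3, 0.0]
opening: 0.0365
grasp_force: 0.0
```

apply_moves:
  targets:
    - {"tx": 0, "ty": 0, "tz": -15, "twist": 0}
    - {"tx": 0, "ty": 0, "tz": -25, "twist": 0}
    - {"tx": 0, "ty": 0, "tz": -30, "twist": 0}
    - {"tx": 0, "ty": 0, "tz": -30, "twist": 0}
    - {"tx": 0, "ty": 0, "tz": -30, "twist": 0}
    - {"tx": 0, "ty": 0, "tz": -30, "twist": 0}
    - {"tx": 0, "ty": 0, "tz": -15, "twist": 0}
    - {"tx": 0, "ty": 0, "tz": 0, "twist": 0}
    - {"tx": 0, "ty": 0, "tz": 0, "twist": 0}

```text
time_s: 19.07
position: [0.4761, 0.0134, 0.2301]
tool_rot: [[-0.998, -0.06, 0.001], [-0.06, 0.998, 0.0], [-0.002, 0.0, -1.0]]
wrist_force: [-0.9, 0.2, -0.3]
opening: 0.0395
grasp_force: 0.0
```

Run:
```python
from h import *
st()
for n in ['top','side','wrist']:
    p=r.get_image(n); show(p,['handle_mid','jaw','ring_centre'])
```

```text
time_s 19.0667
position [0.4761, 0.0134, 0.2301]
tool_rot [[-0.9982, -0.0597, 0.0015], [-0.0597, 0.9982, 0.0003], [-0.0015, 0.0002, -1.0]]
wrist_force [-0.8743, 0.2493, -0.2616]
opening 0.0395
grasp_force 0.0
joint_positions [-0.2912, 0.1306, 0.1933, 1.9894, -0.0295, 1.0226, 1.5463]
handle_mid []
jaw []
ring_centre [([0.543, -0.095, 0.0799], 0.77), ([0.6237, 0.0515, 0.1003], 0.57), ([0.471, 0.2318, 0.0026], 0.37)]
handle_mid [([0.4738, 0.0137, 0.0714], 0.47), ([0.4747, 0.0384, 0.0399], 0.43)]
jaw [([0.5941, 0.0487, 0.0156], 0.83)]
ring_centre [([0.5404, -0.0983, 0.0806], 0.94), ([0.6215, 0.0517, 0.1007], 0.68)]
handle_mid [([0.4733, 0.0151, 0.0772], 0.88)]
jaw [([0.5956, 0.0439, 0.0159], 0.85)]
ring_centre [([0.4717, 0.2309, 0.0096], 0.19)]
```

apply_moves:
  targets:
    - {"tx": -6, "ty": 30, "tz": 0, "twist": 0}
    - {"tx": 0, "ty": 37, "tz": 0, "twist": 0}
    - {"tx": 0, "ty": 37, "tz": 0, "twist": 0}
    - {"tx": 0, "ty": 37, "tz": 0, "twist": 0}
    - {"tx": 0, "ty": 37, "tz": 0, "twist": 0}
    - {"tx": 0, "ty": 25, "tz": 0, "twist": 0}
    - {"tx": 0, "ty": 12, "tz": 0, "twist": 0}
    - {"tx": 0, "ty": 0, "tz": 0, "twist": 0}
    - {"tx": 0, "ty": 0, "tz": 0, "twist": 0}
    - {"tx": 0, "ty": 0, "tz": 0, "twist": 0}
    - {"tx": 0, "ty": 0, "tz": 0, "twist": 0}
  grip: 1.0

```text
time_s: 20.58
position: [0.4696, 0.2263, 0.2296]
tool_rot: [[-0.998, -0.056, 0.0], [-0.056, 0.998, -0.001], [0.0, -0.001, -1.0]]
wrist_force: [-0.6, 0.2, 0.6]
opening: 0.0866
grasp_force: 0.0
```

Run:
```python
from h import *
st()
A={}
for n in ['top','side','wrist','top','side','wrist']:
    p=r.get_image(n)
    for l in ['neck_mid','bulb_centre','ring_centre']:
        d=[q for q in r.pinpoint(p,l) if (q['xyz'][1]>.15 if l!='ring_centre' else q['xyz'][0]>.59 and q['xyz'][2]>.08)]
        if d: print(n,l,np.round(d[0]['xyz'],4),round(d[0]['p'],2)); A.setdefault(l,[]).append(d[0]['xyz'])
for l in A: print(l,np.mean(A[l],0).round(4))
```

```text
time_s 20.5833
position [0.4696, 0.2263, 0.2296]
tool_rot [[-0.9984, -0.0565, 0.0], [-0.0565, 0.9984, -0.0008], [0.0, -0.0008, -1.0]]
wrist_force [-0.6169, 0.1766, 0.5701]
opening 0.0866
grasp_force 0.0
joint_positions [-0.5681, 0.2105, 0.044, 1.8891, -0.0098, 1.0426, 1.1073]
top neck_mid [0.47   0.2277 0.1054] 0.41
top bulb_centre [0.4715 0.2304 0.0414] 0.51
top ring_centre [0.6203 0.0546 0.0985] 0.58
side neck_mid [0.4698 0.2311 0.101 ] 0.69
side bulb_centre [0.4716 0.2293 0.042 ] 0.78
side ring_centre [0.6228 0.0548 0.0986] 0.62
wrist neck_mid [0.4712 0.2305 0.1022] 0.76
wrist bulb_centre [0.471  0.232  0.0388] 0.71
top neck_mid [0.4699 0.23   0.1035] 0.66
top bulb_centre [0.4717 0.2293 0.0389] 0.56
top ring_centre [0.6254 0.0532 0.0993] 0.64
side neck_mid [0.4735 0.2308 0.1042] 0.91
side bulb_centre [0.4707 0.228  0.0425] 0.75
side ring_centre [0.6215 0.0504 0.0994] 0.68
wrist neck_mid [0.4688 0.2296 0.1019] 0.57
wrist bulb_centre [0.4674 0.2304 0.0383] 0.55
neck_mid [0.4705 0.23   0.103 ]
bulb_centre [0.4706 0.2299 0.0403]
ring_centre [0.6225 0.0532 0.099 ]
```

apply_moves:
  targets:
    - {"tx": -1, "ty": 2, "tz": 20, "twist": 0}
    - {"tx": 0, "ty": 0, "tz": 25, "twist": 0}
    - {"tx": 0, "ty": 0, "tz": 25, "twist": 0}
    - {"tx": 0, "ty": 0, "tz": 25, "twist": 0}
    - {"tx": 0, "ty": 0, "tz": 25, "twist": 0}
    - {"tx": 0, "ty": 0, "tz": 17, "twist": 0}
    - {"tx": 0, "ty": 0, "tz": 9, "twist": 0}
    - {"tx": 0, "ty": 0, "tz": 0, "twist": 0}
    - {"tx": 0, "ty": 0, "tz": 0, "twist": 0}

```text
time_s: 22.53
position: [0.4702, 0.231, 0.0839]
tool_rot: [[-0.998, -0.06, 0.0], [-0.06, 0.998, 0.0], [-0.0, 0.0, -1.0]]
wrist_force: [-0.0, -0.4, -0.2]
opening: 0.087
grasp_force: 0.0
```

apply_moves:
  targets:
    - {"tx": 0, "ty": 0, "tz": 0, "twist": 0}
    - {"tx": 0, "ty": 0, "tz": 0, "twist": 0}
    - {"tx": 0, "ty": 0, "tz": 0, "twist": 0}
    - {"tx": 0, "ty": 0, "tz": 0, "twist": 0}
    - {"tx": 0, "ty": 0, "tz": 0, "twist": 0}
    - {"tx": 0, "ty": 0, "tz": 0, "twist": 0}
    - {"tx": 0, "ty": 0, "tz": 0, "twist": 0}
    - {"tx": 0, "ty": 0, "tz": 0, "twist": 0}
  grip: 0.0

```text
time_s: 23.2
position: [0.4699, 0.2308, 0.0837]
tool_rot: [[-0.998, -0.06, -0.0], [-0.06, 0.998, 0.0], [0.0, 0.0, -1.0]]
wrist_force: [-0.3, -0.2, 0.4]
opening: 0.0418
grasp_force: 0.0
```

apply_moves:
  targets:
    - {"tx": 0, "ty": 0, "tz": 0, "twist": 0}
    - {"tx": 0, "ty": 0, "tz": 0, "twist": 0}
    - {"tx": 0, "ty": 0, "tz": 0, "twist": 0}
    - {"tx": 0, "ty": 0, "tz": 0, "twist": 0}
    - {"tx": 0, "ty": 0, "tz": 0, "twist": 0}

```text
time_s: 23.62
position: [0.4699, 0.2307, 0.0836]
tool_rot: [[-0.998, -0.06, -0.0], [-0.06, 0.998, -0.0], [0.0, -0.0, -1.0]]
wrist_force: [0.3, -0.9, 0.1]
opening: 0.0286
grasp_force: 30.0
```

apply_moves:
  targets:
    - {"tx": 0, "ty": 0, "tz": -5, "twist": 0}
    - {"tx": 0, "ty": 0, "tz": -15, "twist": 0}
    - {"tx": 0, "ty": 0, "tz": -25, "twist": 0}
    - {"tx": 0, "ty": 0, "tz": -30, "twist": 0}
    - {"tx": 0, "ty": 0, "tz": -30, "twist": 0}
    - {"tx": 0, "ty": 0, "tz": -20, "twist": 0}
    - {"tx": 0, "ty": 0, "tz": -10, "twist": 0}
    - {"tx": 0, "ty": 0, "tz": 0, "twist": 0}
    - {"tx": 0, "ty": 0, "tz": 0, "twist": 0}

```text
time_s: 24.37
position: [0.4694, 0.2306, 0.2181]
tool_rot: [[-0.998, -0.06, -0.001], [-0.06, 0.998, -0.0], [0.001, -0.0, -1.0]]
wrist_force: [-0.6, -0.1, -1.9]
opening: 0.0286
grasp_force: 30.0
```

apply_moves:
  targets:
    - {"tx": -9, "ty": -12, "tz": 0, "twist": 0}
    - {"tx": -18, "ty": -24, "tz": 0, "twist": 0}
    - {"tx": -20, "ty": -26.5, "tz": 0, "twist": 0}
    - {"tx": -20, "ty": -26.5, "tz": 0, "twist": 0}
    - {"tx": -20, "ty": -26.5, "tz": 0, "twist": 0}
    - {"tx": -20, "ty": -26.5, "tz": 0, "twist": 0}
    - {"tx": -18, "ty": -24, "tz": 0, "twist": 0}
    - {"tx": -10.6, "ty": -13.3, "tz": 0, "twist": 0}
    - {"tx": -5, "ty": -7, "tz": 0, "twist": 0}
    - {"tx": 0, "ty": 0, "tz": 0, "twist": 0}
    - {"tx": 0, "ty": 0, "tz": 0, "twist": 0}
    - {"tx": 0, "ty": 0, "tz": 0, "twist": 0}

```text
time_s: 25.37
position: [0.6201, 0.0553, 0.2177]
tool_rot: [[-0.998, -0.063, -0.002], [-0.063, 0.998, 0.001], [0.002, 0.001, -1.0]]
wrist_force: [-0.4, -0.5, -0.7]
opening: 0.0282
grasp_force: 30.0
```

Run:
```python
from h import *
st()
for n in ['side','side','top','wrist','side']:
    p=r.get_image(n);print(n)
    show(p,['neck_mid','bulb_centre','ring_centre','flask','cradle'])
    if n!='wrist':
      X=np.array(r.read_state()['position'])+[0,0,.0187]
      print([np.round(proj(p,q),1).tolist() for q in (X-[0,0,.062],[.6225,.0532,.1],X)])
im=p['image'][120:300,260:440]
p=r.get_image('top');i2=p['image'][120:300,200:380]
cv2.imwrite('pics/c5.png',np.hstack([cv2.resize(i,(400,400),interpolation=cv2.INTER_CUBIC) for i in(im,i2)])[:,:,::-1])
```

```text
time_s 25.3667
position [0.6201, 0.0553, 0.2177]
tool_rot [[-0.998, -0.0627, -0.0024], [-0.0627, 0.998, 0.001], [0.0023, 0.0012, -1.0]]
wrist_force [-0.4456, -0.4701, -0.6532]
opening 0.0282
grasp_force 30.0023
joint_positions [-0.2664, 0.3872, 0.1479, 1.6772, -0.0645, 1.0841, 1.5346]
side
neck_mid [([0.6205, 0.0568, 0.2373], 0.94), ([0.4073, -0.0739, 0.095], 0.56)]
bulb_centre [([0.4044, -0.0718, 0.0317], 0.72), ([0.6223, 0.054, 0.1762], 0.63)]
ring_centre [([0.5428, -0.1004, 0.0794], 0.75), ([0.6212, 0.0513, 0.101], 0.63), ([0.625, 0.0579, 0.1414], 0.32)]
flask [([0.4047, -0.0736, -0.0031], 0.95), ([0.6215, 0.0551, 0.1403], 0.92), ([0.6215, 0.0484, 0.0995], 0.23)]
cradle [([0.6192, 0.0506, 0.0121], 0.91), ([0.5434, -0.0984, 0.0035], 0.73)]
[[343.4, 176.4], [342.5, 209.2], [344.8, 147.9]]
side
neck_mid [([0.6215, 0.0538, 0.2378], 0.92), ([0.4039, -0.0714, 0.0924], 0.71)]
bulb_centre [([0.4035, -0.071, 0.0286], 0.64), ([0.6248, 0.051, 0.1746], 0.58)]
ring_centre [([0.6208, 0.0519, 0.0995], 0.82), ([0.5416, -0.1005, 0.0813], 0.78), ([0.4431, -0.2499, 0.0042], 0.34)]
flask [([0.6232, 0
[... 433 characters left out ...]
neck_mid [([0.6217, 0.053, 0.2376], 0.79)]
bulb_centre [([0.621, 0.0534, 0.1752], 0.97)]
ring_centre []
flask [([0.6234, 0.0532, 0.1451], 0.91)]
cradle [([0.5419, -0.0968, 0.0047], 0.85), ([0.6212, 0.0538, 0.0214], 0.61)]
side
neck_mid [([0.4046, -0.0758, 0.0915], 0.73), ([0.6229, 0.0515, 0.2367], 0.66)]
bulb_centre [([0.623, 0.0512, 0.1774], 0.89), ([0.4078, -0.0729, 0.0293], 0.84)]
ring_centre [([0.5397, -0.1009, 0.08], 0.64), ([0.618, 0.0531, 0.0979], 0.62)]
flask [([0.6247, 0.0528, 0.1447], 0.88), ([0.4035, -0.0757, 0.0003], 0.77), ([0.596, 0.0487, 0.0158], 0.67)]
cradle [([0.5445, -0.0974, -0.0004], 0.92), ([0.6199, 0.0521, 0.0181], 0.6)]
[[343.7, 176.7], [342.5, 209.2], [345.1, 148.1]]
```

View pics/c5.png

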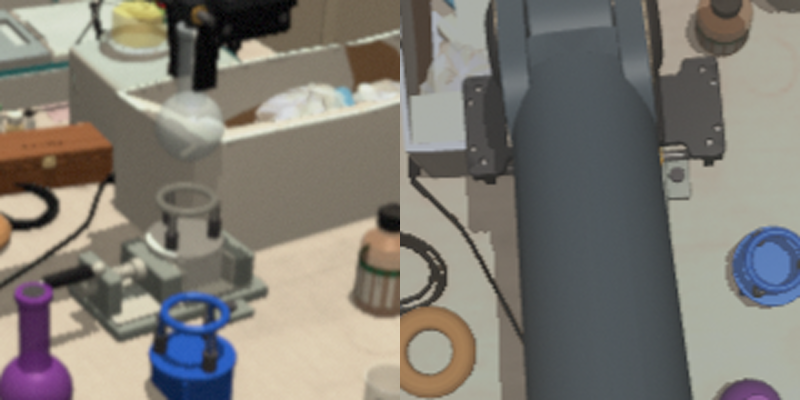

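The side crop shows the held flask upright, with its bulb at (190,125) right above the ring at (187,197). The foot sits between the jaws. Aligned to within about 2 mm, so I'll descend.

apply_moves:
  targets:
    - {"tx": 0, "ty": 0, "tz": 10, "twist": 0}
    - {"tx": 0, "ty": 0, "tz": 10, "twist": 0}
    - {"tx": 0, "ty": 0, "tz": 10, "twist": 0}
    - {"tx": 0, "ty": 0, "tz": 8, "twist": 0}
    - {"tx": 0, "ty": 0, "tz": 0, "twist": 0}
    - {"tx": 0, "ty": 0, "tz": 0, "twist": 0}
    - {"tx": 0, "ty": 0, "tz": 0, "twist": 0}

```text
time_s: 27.5
position: [0.6217, 0.0532, 0.1807]
tool_rot: [[-0.998, -0.06, 0.0], [-0.06, 0.998, 0.0], [-0.0, 0.0, -1.0]]
wrist_force: [0.9, -0.6, -1.4]
opening: 0.0286
grasp_force: 30.0
```

Run:
```python
from h import *
st()
B=[];R=[]
for n in ['side','wrist','side','wrist','side']:
    p=r.get_image(n)
    b=[q['xyz'] for q in r.pinpoint(p,'bulb_centre') if q['xyz'][0]>.59 and q['xyz'][2]>.1]
    g=[q['xyz'] for q in r.pinpoint(p,'ring_centre') if q['xyz'][0]>.59 and .08<q['xyz'][2]<.12]
    print(n,np.round(b[:1],4),np.round(g[:1],4))
    X=np.array(r.read_state()['position'])+[0,0,.0187-.062]; print(X.round(4))
im=p['image'][140:260,280:400]
cv2.imwrite('pics/c6.png',cv2.resize(im,(600,600),interpolation=cv2.INTER_CUBIC)[:,:,::-1])
print((np.array(proj(p,X))-(280,140))*5, (np.array(proj(p,[.6225,.0532,.1]))-(280,140))*5)
```

```text
time_s 27.5
position [0.6217, 0.0532, 0.1807]
tool_rot [[-0.9982, -0.0601, 0.0003], [-0.0601, 0.9982, 0.0], [-0.0003, 0.0, -1.0]]
wrist_force [0.9221, -0.5645, -1.3825]
opening 0.0286
grasp_force 30.0024
joint_positions [-0.2608, 0.4222, 0.1453, 1.7155, -0.0702, 1.0086, 1.5402]
side [[0.6254 0.0492 0.1372]] [[0.6199 0.0508 0.1014]]
[0.6219 0.0533 0.1379]
wrist [[0.6212 0.0562 0.1381]] []
[0.6217 0.0533 0.1378]
side [[0.6241 0.0505 0.1393]] [[0.6204 0.052  0.1008]]
[0.6215 0.0533 0.1375]
wrist [[0.6196 0.052  0.1381]] []
[0.6214 0.0533 0.1374]
side [[0.6239 0.0517 0.1382]] [[0.6219 0.0505 0.1017]]
[0.6214 0.0533 0.1373]
[314.30432183 267.09589402] [312.66434995 346.24617664]
```

View pics/c6.png

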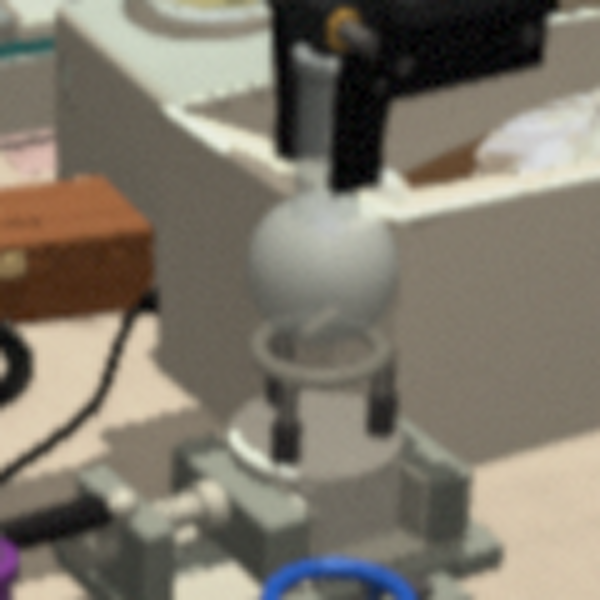

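The bulb at (323,264) and ring at (320,347) are aligned to within about 1 mm across the view. I'll seat it slowly.

apply_moves:
  targets:
    - {"tx": 0, "ty": 0, "tz": 4, "twist": 0}
    - {"tx": 0, "ty": 0, "tz": 4, "twist": 0}
    - {"tx": 0, "ty": 0, "tz": 2, "twist": 0}
    - {"tx": 0, "ty": 0, "tz": 1.5, "twist": 0}
    - {"tx": 0, "ty": 0, "tz": 0, "twist": 0}
    - {"tx": 0, "ty": 0, "tz": 0, "twist": 0}

```text
time_s: 28.75
position: [0.6218, 0.0531, 0.1695]
tool_rot: [[-0.998, -0.06, 0.001], [-0.06, 0.998, 0.0], [-0.001, -0.0, -1.0]]
wrist_force: [0.2, -1.5, 2.0]
opening: 0.0284
grasp_force: 30.0
```

apply_moves:
  targets:
    - {"tx": 0, "ty": 0, "tz": 1.5, "twist": 0}
    - {"tx": 0, "ty": 0, "tz": 0, "twist": 0}
    - {"tx": 0, "ty": 0, "tz": 0, "twist": 0}

```text
time_s: 29.0
position: [0.6217, 0.0532, 0.1679]
tool_rot: [[-0.998, -0.06, 0.001], [-0.06, 0.998, 0.0], [-0.001, 0.0, -1.0]]
wrist_force: [-0.4, -0.4, 2.2]
opening: 0.0284
grasp_force: 30.0
```

apply_moves:
  targets:
    - {"tx": 0, "ty": 0, "tz": 1.5, "twist": 0}
    - {"tx": 0, "ty": 0, "tz": 1.5, "twist": 0}
    - {"tx": 0, "ty": 0, "tz": 1.5, "twist": 0}
    - {"tx": 0, "ty": 0, "tz": 1.5, "twist": 0}
    - {"tx": 0, "ty": 0, "tz": 1.5, "twist": 0}
    - {"tx": 0, "ty": 0, "tz": 0, "twist": 0}
    - {"tx": 0, "ty": 0, "tz": 0, "twist": 0}

```text
time_s: 29.58
position: [0.6219, 0.0531, 0.1606]
tool_rot: [[-0.998, -0.06, 0.001], [-0.06, 0.998, 0.0], [-0.001, -0.0, -1.0]]
wrist_force: [1.2, -0.4, 6.2]
opening: 0.0282
grasp_force: 30.0
```

apply_moves:
  targets:
    - {"tx": 0, "ty": 0, "tz": 1.5, "twist": 0}
    - {"tx": 0, "ty": 0, "tz": 1.5, "twist": 0}
    - {"tx": 0, "ty": 0, "tz": 1.0, "twist": 0}
    - {"tx": 0, "ty": 0, "tz": 0, "twist": 0}
    - {"tx": 0, "ty": 0, "tz": 0, "twist": 0}

```text
time_s: 30.0
position: [0.6224, 0.053, 0.1571]
tool_rot: [[-0.998, -0.06, 0.002], [-0.06, 0.998, 0.0], [-0.002, -0.0, -1.0]]
wrist_force: [-0.2, -1.4, 7.0]
opening: 0.0281
grasp_force: 30.0
```

apply_moves:
  targets:
    - {"tx": 0, "ty": 0, "tz": 1.0, "twist": 0}
    - {"tx": 0, "ty": 0, "tz": 1.0, "twist": 0}
    - {"tx": 0, "ty": 0, "tz": 1.0, "twist": 0}
    - {"tx": 0, "ty": 0, "tz": 0, "twist": 0}
    - {"tx": 0, "ty": 0, "tz": 0, "twist": 0}

```text
time_s: 30.42
position: [0.6226, 0.053, 0.1545]
tool_rot: [[-0.998, -0.06, 0.003], [-0.06, 0.998, 0.0], [-0.003, -0.0, -1.0]]
wrist_force: [0.0, -0.7, 8.2]
opening: 0.0285
grasp_force: 30.0
```

apply_moves:
  targets:
    - {"tx": 0, "ty": 0, "tz": 1.0, "twist": 0}
    - {"tx": 0, "ty": 0, "tz": 1.0, "twist": 0}
    - {"tx": 0, "ty": 0, "tz": 0, "twist": 0}
    - {"tx": 0, "ty": 0, "tz": 0, "twist": 0}

```text
time_s: 30.75
position: [0.623, 0.0529, 0.153]
tool_rot: [[-0.998, -0.06, 0.004], [-0.06, 0.998, 0.0], [-0.004, -0.0, -1.0]]
wrist_force: [0.2, -1.4, 11.0]
opening: 0.0283
grasp_force: 30.0
```

apply_moves:
  targets:
    - {"tx": 0, "ty": 0, "tz": 1.0, "twist": 0}
    - {"tx": 0, "ty": 0, "tz": 0, "twist": 0}
    - {"tx": 0, "ty": 0, "tz": 0, "twist": 0}
    - {"tx": 0, "ty": 0, "tz": 0, "twist": 0}
    - {"tx": 0, "ty": 0, "tz": 0, "twist": 0}
    - {"tx": 0, "ty": 0, "tz": 0, "twist": 0}
    - {"tx": 0, "ty": 0, "tz": 0, "twist": 0}

```text
time_s: 31.33
position: [0.6236, 0.0527, 0.1528]
tool_rot: [[-0.998, -0.06, 0.005], [-0.06, 0.998, 0.0], [-0.005, -0.0, -1.0]]
wrist_force: [0.1, -1.8, 13.6]
opening: 0.0286
grasp_force: 30.0
```

Run:
```python
from h import *
st()
for n in ['side','side']:
    p=r.get_image(n)
    for l in ['bulb_centre','ring_centre','neck_mid','handle_mid','jaw']: print(l,[np.round(q['xyz'],4).tolist() for q in r.pinpoint(p,l)][:3])
im=p['image'][140:260,280:400]
cv2.imwrite('pics/c7.png',cv2.resize(im,(600,600),interpolation=cv2.INTER_CUBIC)[:,:,::-1])
```

```text
time_s 31.3333
position [0.6236, 0.0527, 0.1528]
tool_rot [[-0.9982, -0.0595, 0.0054], [-0.0595, 0.9982, 0.0002], [-0.0054, -0.0001, -1.0]]
wrist_force [0.1463, -1.7962, 13.5576]
opening 0.0286
grasp_force 29.9805
joint_positions [-0.2568, 0.4511, 0.1418, 1.7413, -0.0753, 0.949, 1.5449]
bulb_centre [[0.4056, -0.0743, 0.0295], [0.6256, 0.0496, 0.1108]]
ring_centre [[0.5417, -0.0999, 0.0813], [0.6259, 0.0501, 0.1112], [0.621, 0.0521, 0.0842]]
neck_mid [[0.6243, 0.0539, 0.1735], [0.4059, -0.0733, 0.0913]]
handle_mid [[0.4765, 0.0127, 0.0719]]
jaw [[0.5965, 0.0492, 0.0159], [0.6568, -0.2196, 0.0011]]
bulb_centre [[0.6237, 0.0529, 0.1097], [0.4026, -0.071, 0.0296], [0.6565, -0.2215, 0.0018]]
ring_centre [[0.5385, -0.1022, 0.0816], [0.6192, 0.0546, 0.0851], [0.6242, 0.0498, 0.1109]]
neck_mid [[0.4077, -0.076, 0.0916], [0.6241, 0.0556, 0.1736], [0.6014, 0.0472, -0.0005]]
handle_mid [[0.4778, 0.0133, 0.0737]]
jaw [[0.5933, 0.0475, 0.0174]]
```

View pics/c7.png

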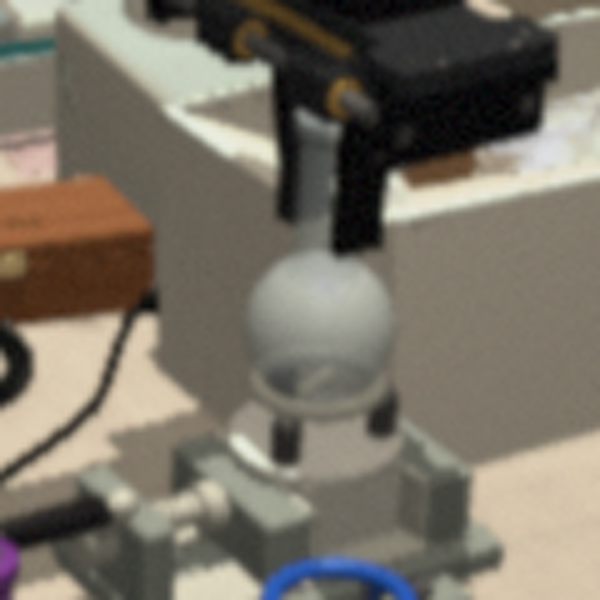

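The ball (about (320,322)) sits centred and upright in the ring, which is down at z≈0.084. The push is 13.6 N, past the spring's 11 N, so it's at the stop, and the foot is still between the jaws. Handing in.

```bash
python3 -c "
from cell import r
print(r.job_done())"
```

```text
the job is handed in; nothing more can be done
None
```

I clamped the cradle in the vise, seated the round flask on its ring, and handed the job in with the arm still pressing it to the bottom of its travel. No verdict came back, and I judged the jaw's grip from the crank's resistance, since its force can't be read directly.

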